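# Cull the spoiled plaster castings into the seconds tray

### The job

Six plaster posts from the same mould stand drying on the plywood board, but two are spoiled: one came out too short and one has a corner broken off its top. Pull the steel tray by its handle right out from under the low shelf, stand both spoiled posts upright on the tray, then slide the tray with them all the way back home under the shelf. Leave the four sound posts standing where they are, and do not disturb the cup, the cardboard tube or the brush.

Things in the scene. Friction and masses are not known exactly. Their poses are not given: they have to be found in the camera images.
- drying_board: fixed plywood board carrying the six posts, 200 mm (its x) by 310 mm (its y), 12 mm thick. Origin: centre of its underside, on the table. The posts stand on it in two rows of three, about 105 mm apart, in any order.
- cast_a: sound plaster post, upright on the drying board: round foot 60 mm across and 8 mm high, round shaft 48 mm across, flat full top, 70 mm tall overall. Origin: centre of its underside, z up along the post. Leave it.
- cast_b: sound plaster post, upright on the drying board: round foot 60 mm across and 8 mm high, round shaft 48 mm across, flat full top, 70 mm tall overall. Origin: centre of its underside, z up along the post. Leave it.
- cast_c: sound plaster post, upright on the drying board: round foot 60 mm across and 8 mm high, round shaft 48 mm across, flat full top, 70 mm tall overall. Origin: centre of its underside, z up along the post. Leave it.
- cast_d: sound plaster post, upright on the drying board: round foot 60 mm across and 8 mm high, round shaft 48 mm across, flat full top, 70 mm tall overall. Origin: centre of its underside, z up along the post. Leave it.
- cast_e: spoiled post, too short: same foot (60 mm across, 8 mm high) and 48 mm shaft as the sound ones, flat top, but only 42 mm tall overall. Origin: centre of its underside, z up.
- cast_f: spoiled post, broken: same foot (60 mm across, 8 mm high), 48 mm shaft and 70 mm height as the sound ones, but a slanting break takes away a little more than half of the top, falling on its own +x side from the top face to 40 mm above the underside; the shaft is whole below 40 mm. Origin: centre of its underside on the shaft's axis, z up.
- tray (a joint): travel of the steel tray in m: 0 = fully home under the shelf, 0.16 = pulled out to its stop. It slides level in guides along the tray's own -x (to the robot's left), with about 2 N of friction.
- tray_handle (a point): grip point on the tray's handle, a black upright post 36 mm wide (tray's y) by 18 mm thick (tray's x); its top is 23 mm above this point, this point is 45 mm above the table. The handle stands 45 mm in front of the tray's front edge and is always at least 55 mm in front of the edge of the shelf board. Axes are those of the tray; -x is the way it pulls out.
- tray_floor (a point): centre of the tray's inner floor, 8 mm above the table, moving with the tray. Inside, the floor is 120 mm (its x) by 160 mm (its y); the rim stands 11 mm above the floor, 5 mm thick. Axes: -x is the way it pulls out, z up.
- shelf_edge (a point): middle of the lower front edge of the fixed plywood shelf board above the tray, 122 mm above the table. The board reaches 170 mm back from here (its +x) and 120 mm to either side (its y), is 18 mm thick, with flat cardboard on it up to 160 mm high; it stands on four 16 mm square legs at its corners. 12 mm high guide strips run along the tray's sides to 165 mm in front of this edge.
- cup: bystander: red plastic cup, 84 mm across the rim, 90 mm tall, standing. Origin: centre of its underside.
- tube: bystander: short offcut of cardboard tube, open at both ends, 72 mm across, 85 mm tall, standing. Origin: centre of its underside.
- brush: bystander: brush 200 mm long lying flat on the table. Origin: underside of its middle; handle to its -x.
There are look-alikes about, which are no part of the job. What is shaped like the cast_b but purple is not meant.

How it is judged:
On the way, in this order (a step that is already met when the one before it is completed fails the run):
1. the tray is pulled out at least 120 mm (value of joint tray above 0.12 m), for 0.2 s.
2. with the tray still out (100 mm or more), both spoiled posts stand upright on its floor, let go (value of joint tray above 0.1 m and x of cast_e in the frame of tray_floor between -0.045 and 0.045 m and y of cast_e in the frame of tray_floor between -0.065 and 0.065 m and z of cast_e in the frame of tray_floor between -0.005 and 0.006 m and angle between each of cast_e, cast_f's own z axis and vertical below 0.12 rad and linear speed of each of cast_e, cast_f below 0.02 m/s and contact force between the fingers and cast_e below 0.2 N and x of cast_f in the frame of tray_floor between -0.045 and 0.045 m and y of cast_f in the frame of tray_floor between -0.065 and 0.065 m and z of cast_f in the frame of tray_floor between -0.005 and 0.006 m and contact force between the fingers and cast_f below 0.2 N), for 0.2 s.
At the end, for the whole second after the job is handed in: The tray is home (within 8 mm), the short and the broken post both stand upright (within 7 degrees) on its floor inside the rim, at rest and released, and the four sound posts stand upright within 30 mm of where they started (value of joint tray below 0.008 m and x of cast_e in the frame of tray_floor between -0.045 and 0.045 m and y of cast_e in the frame of tray_floor between -0.065 and 0.065 m and z of cast_e in the frame of tray_floor between -0.005 and 0.006 m and angle between each of cast_e, cast_f, cast_a, cast_b, cast_c, cast_d's own z axis and vertical below 0.12 rad and linear speed of each of cast_e, cast_f below 0.02 m/s and contact force between the fingers and cast_e below 0.2 N and x of cast_f in the frame of tray_floor between -0.045 and 0.045 m and y of cast_f in the frame of tray_floor between -0.065 and 0.065 m and z of cast_f in the frame of tray_floor between -0.005 and 0.006 m and contact force between the fingers and cast_f below 0.2 N and distance of each of cast_a, cast_b, cast_c, cast_d from where it was at the start of the episode below 0.03 m); the robot touches nothing.
It fails at once if a sound post is moved more than 30 mm or tipped (distance of any of cast_a, cast_b, cast_c, cast_d from where it was at the start of the episode above 0.03 m or angle between any of cast_a, cast_b, cast_c, cast_d's own z axis and vertical above 0.5 rad).
It fails at once if the cup, tube or brush is moved more than 30 mm (distance of any of cup, tube, brush from where it was at the start of the episode above 0.03 m).
It also fails if it takes over 70 s, if anything falls off the work surface, if the arm or the gripper's body presses on something with over 40 N, if the wrist force passes 120 N, or if a joint passes its speed limit or range.

### The arm

A 6-joint arm with a two-finger parallel gripper is mounted at the origin on the work surface. World frame = base frame: x ahead of the robot, y to its left, z up, the work surface at z = 0. Lengths are in m, angles in rad, forces in N, time in s.
With the tool pointing down it reaches from about 0.3 to 0.95 m from the base axis. Payload 3.1 kg.
Tool frame: the origin (TCP) lies between the finger pads; the fingertips stand 22 mm ahead of it and the grasp point (between the pads) lies 3 mm ahead of it (bot.tip_extent is the distance from the TCP to the fingertips, in m); z points along the fingers, y is the direction in which the jaws open and shut (so a half turn about z gives the same grasp; the last joint's range is limited). The gripper opens to 85 mm and grips with 20 to 120 N. Pads are 22 mm wide; open, the fingers measure 114 mm over their backs; the gripper's body (76 mm by 85 mm) begins 54 mm behind the grasp point. The pads swing forward as they close: fully open they stand 13 mm farther back than shut.
Start: joints at [-1.344, 0.308, 1.634, -0, 1.2, -0.07], TCP at [0.183, -0.598, 0.253] pointing down, gripper open.
Joint ranges: [-3.06, 3.06], [-0.79, 1.96], [0.05, 2.63], [-1.19, 4.34], [0.05, 2.64], [-2.94, 2.94]. Speed limits (rad/s): [2.79, 2.79, 3.14, 3.14, 3.14, 3.14].

### API

Orientations are given as a rotation vector (axis times angle).
In Python, from cell import bot, imaging gives the robot as it stands. The module is installed in compiled form; this text tells all that it offers.
- The arm moves only by the shell command python3 -m handwheel 'ROWS' [OPENING]. ROWS is JSON, a list of rows, each an object with "offset": the shift along the tool's x, y, z in m, a list of three; "angular": the turn, a rotation vector about the tool's x, y, z in rad, a list of three. A call has 1 to 10 rows; each row is the pose to reach, as a shift and turn from the pose commanded when the call began, along the tool's axes at that moment; what a row does not reach only later rows make up. A row lasts 1/12 s, in which the tool goes at most 41.7 mm and 7.16 degrees, less where a joint would pass 70% of its speed; a pose out of reach is approached as far as the arm can. A call with a gripper value outside its range is refused whole. OPENING is the closure, from -1 (fully open) to 1 (shut), set as the call begins (- or left out, the last holds). The fingers move at their own pace and stop on an object; the grip force is fixed at half the most. Time passes only in rows, so rows that repeat a pose let the fingers close. It gives the time, the measured TCP pose, the force and the opening at its end, in the units of the state.
- bot.read_state(): the state, without advancing time (a new reading comes with each control period).
- imaging.snapshot(name): name is "side" or "top"; returns the picture (400x640x3 uint8, blue, green, red); there is no depth.
- imaging.camera_info(name): a dict with "mtx" (3x3 intrinsics, pixels), "D" ([k1, k2, p1, p2, k3] as OpenCV has them; the pictures are not rectified), "rvec" (rotation vector, rad) and "tvec" (3), from world to camera coordinates, as OpenCV has them. Camera axes: x right, y down, z forward; pixel columns grow to the right and rows downward; lengths in m; the calibration is good to about 2 mm. A picture is of the moment at which its call begins. camera_info takes no time and is no camera call.
- bot.hand_in(): hands the job in, once; it reports no verdict.
The state is a dict: "t": time; "joint_positions": joint angles; "dq": joint speeds; "joint_efforts": joint torques, N m; "tcp_pos": TCP position; "eef_rot": TCP orientation; "ft_force": force on the tool from outside, world axes, zero at the start; "wrist_torque": the same for the moment, N m; "finger_gap": opening from 0.0 (shut) to 1.0 (fully open).
Only numpy, scipy, OpenCV 4.12 (cv2) and the standard library are available. Lean on these libraries where they do the work, as an engineer would, in place of code of your own. Each camera call takes 0.05 s, during which the arm holds its last target.

## Working session

There is one attempt and no reset: what is moved stays moved. The work goes in short steps, Python scripts to look and compute and a shell command to move; the robot and the scene stay as the last step left them, time stands still between calls to the robot, and variables do not carry over. Pictures are saved under pics/ and viewed, and the job is handed in when it is done.

```bash
mkdir -p pics; python3 - <<'E'
from cell import bot, imaging
import cv2
for n in("side","top"):
    im=imaging.snapshot(n); cv2.imwrite(f"pics/{n}0.png",im)
    c=imaging.camera_info(n); print(n,c)
print(bot.read_state(), bot.tip_extent)
E
```

```text
side {'mtx': array([[494.12791243,   0.        , 310.26883451],
       [  0.        , 494.12791243, 204.26026545],
       [  0.        ,   0.        ,   1.        ]]), 'D': array([-0.11301625,  0.        ,  0.        ,  0.        ,  0.        ]), 'rvec': array([ 0.94462341, -2.59248765,  0.91269171]), 'tvec': array([0.47827529, 0.33371085, 1.32761977])}
top {'mtx': array([[439.64139366,   0.        , 322.12089976],
       [  0.        , 439.64139366, 200.25149932],
       [  0.        ,   0.        ,   1.        ]]), 'D': array([0.04170222, 0.        , 0.        , 0.        , 0.        ]), 'rvec': array([ 1.98360316, -2.22456346,  0.24496808]), 'tvec': array([0.11436456, 0.60807195, 1.10500495])}
{'t': 0.1, 'joint_positions': array([-1.34366134e+00,  3.08943836e-01,  1.63505963e+00, -1.32650000e-05,
        1.19968094e+00, -6.96953836e-02]), 'dq': array([-0.00095721, -0.0026746 , -0.00236125,  0.00023364,  0.00038501,
        0.00127847]), 'joint_efforts': array([-1.27207986e-04, -4.16408122e+01, -2.77644932e+01, -1.05375540e-05,
        4.00219506e-03, -6.86655298e-06]), 'tcp_pos': array([ 0.18262285, -0.59699683,  0.25214555]), 'eef_rot': array([-3.10499356e+00, -4.64249492e-01,  2.77550034e-04]), 'ft_force': array([ 0.20367844,  0.02175966, -0.29827947]), 'wrist_torque': array([-0.0053347 , -0.02281429, -0.03078602]), 'finger_gap': 0.9963063110717588} 0.022
```

View pics/side0.png

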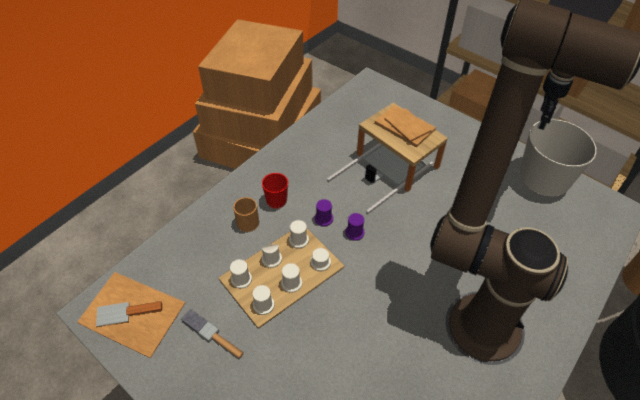

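View pics/top0.png

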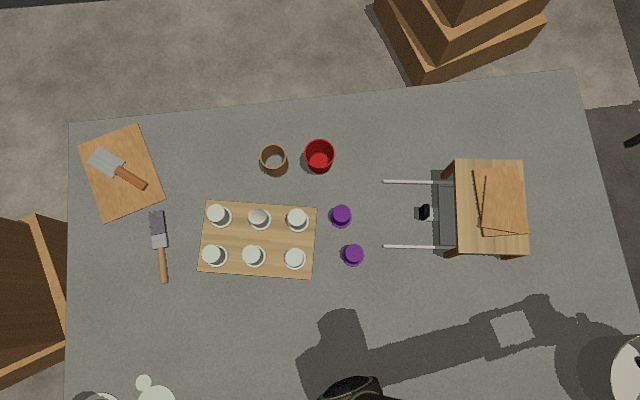

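```bash
cat > h.py <<'E'
import numpy as np, cv2
from cell import bot, imaging
def cam(n):
    c=imaging.camera_info(n); R=cv2.Rodrigues(c["rvec"])[0]; return c,R,-R.T@c["tvec"]
def ray(n,px):
    c,R,o=cam(n); u=cv2.undistortPoints(np.array(px,float).reshape(-1,1,2),c["mtx"],c["D"]).reshape(-1,2)
    d=np.c_[u,np.ones(len(u))]@R; return o,d
def plane(n,px,z):
    o,d=ray(n,px); return o+d*((z-o[2])/d[:,2])[:,None]
def proj(n,P):
    c=imaging.camera_info(n); return cv2.projectPoints(np.array(P,float).reshape(-1,3),c["rvec"],c["tvec"],c["mtx"],c["D"])[0].reshape(-1,2)
def tri(a,b):
    o1,d1=ray("side",[a]);o2,d2=ray("top",[b]);d1=d1[0];d2=d2[0]
    s=np.linalg.lstsq(np.c_[d1,-d2],o2-o1,rcond=None)[0]
    p,q=o1+d1*s[0],o2+d2*s[1]; return (p+q)/2,np.linalg.norm(p-q)
E
python3 - <<'E'
import cv2
s=cv2.imread("pics/side0.png");t=cv2.imread("pics/top0.png")
f=lambda im,x,y,w,h,k,o:cv2.imwrite(o,cv2.resize(im[y:y+h,x:x+w],None,fx=k,fy=k,interpolation=cv2.INTER_CUBIC))
f(s,215,200,150,120,5,"pics/s_b.png"); f(t,190,190,190,95,4,"pics/t_b.png")
f(t,375,150,160,115,5,"pics/t_t.png"); f(s,320,95,140,120,5,"pics/s_t.png")
E
```

```text
(no output)
```

View pics/s_b.png

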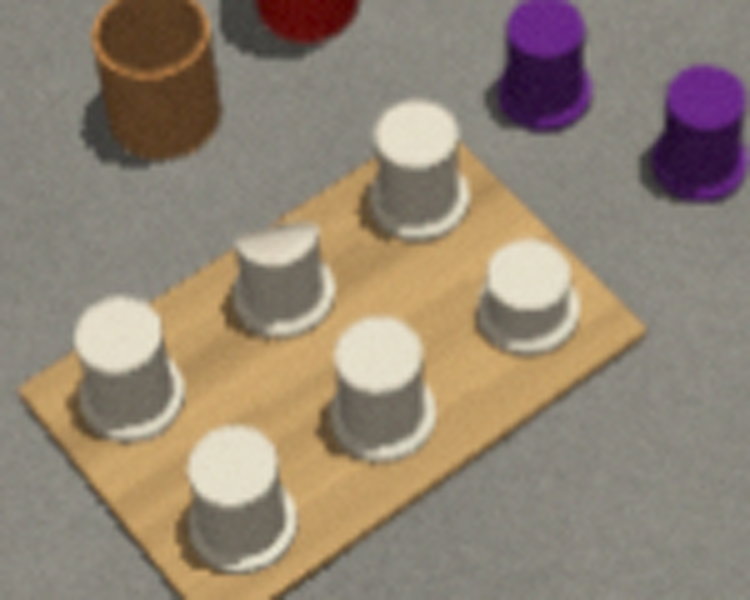

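View pics/t_b.png

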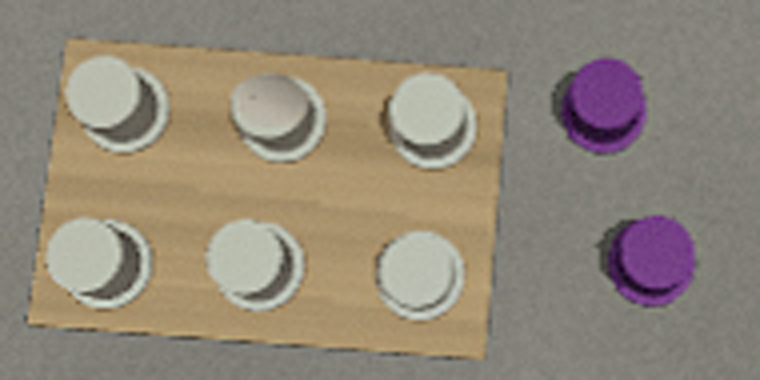

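View pics/t_t.png

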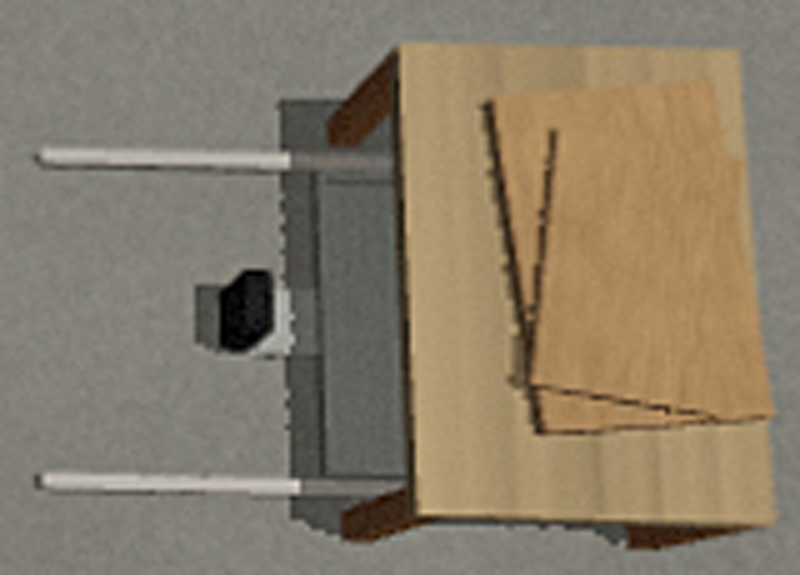

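View pics/s_t.png

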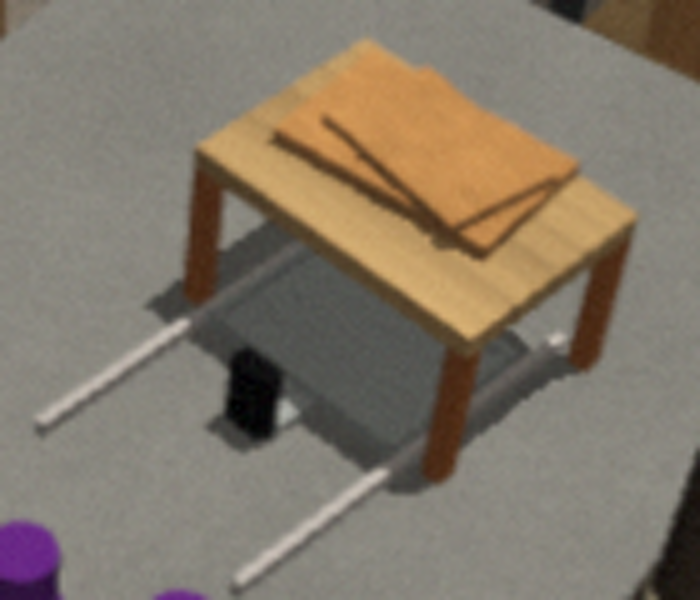

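```bash
python3 - <<'E'
from h import *
np.set_printoptions(precision=4,suppress=True)
T=lambda l,k,ox,oy:[((x+.5)/k-.5+ox,(y+.5)/k-.5+oy) for x,y in l]
tops=[(104,92),(427,109),(86,257),(246,258)]
P=plane("top",T(tops,4,190,190),.082);print("sound top",P)
print("short",plane("top",T([(416,271)],4,190,190),.054))
# feet centers (foot top z=.02)
print("feet top",plane("top",T([(121,109),(279,117),(432,124),(103,263),(258,266),(421,276)],4,190,190),.02))
st=T([(415,134),(118,336),(234,467),(379,355)],5,215,200);print("side sound",plane("side",st,.082))
print("side short",plane("side",T([(529,276)],5,215,200),.054))
print("side feet",plane("side",T([(283,293),(528,311)],5,215,200),.02))
print("board",plane("top",T([(66,40),(508,70),(485,358),(29,324)],4,190,190),.012))
print("guides",plane("top",T([(40,157),(290,160),(40,481),(298,487)],5,375,150),.012))
print("guides side",plane("side",T([(42,424),(185,326),(240,583),(383,477)],5,320,95),.012))
print("handle top t",plane("top",T([(232,276),(268,270),(272,304),(268,334),(240,350)],5,375,150),.068))
print("shelf edge top",plane("top",T([(400,44),(416,516),(738,50),(775,524)],5,375,150),.140))
print("shelf edge side",plane("side",T([(200,152),(466,345),(635,216)],5,320,95),.140))
print("broken",plane("top",T([(270,106)],4,190,190),.06))
for n in("cup","tube"):pass
print("cup,tube",plane("top",[(319,152)],.09),plane("top",[(274,157)],.085),"purple",plane("top",[(341,214),(353,253)],.06), "brush",plane("top",[(157,210),(164,283)],.01))
E
python3 - <<'E'
import cv2
t=cv2.imread("pics/top0.png");s=cv2.imread("pics/side0.png")
cv2.imwrite("pics/hs.png",cv2.hconcat([cv2.resize(t[195:230,405:440],None,fx=11,fy=11,interpolation=cv2.INTER_CUBIC),cv2.resize(s[158:193,353:388],None,fx=11,fy=11,interpolation=cv2.INTER_CUBIC)]))
E
```

```text
sound top [[0.613  0.325  0.082 ]
 [0.5775 0.1164 0.082 ]
 [0.5068 0.3428 0.082 ]
 [0.4943 0.2414 0.082 ]]
short [[0.4763 0.1356 0.054 ]]
feet top [[0.6137 0.3282 0.02  ]
 [0.5956 0.2208 0.02  ]
 [0.5786 0.1167 0.02  ]
 [0.5095 0.3467 0.02  ]
 [0.4954 0.2432 0.02  ]
 [0.476  0.1345 0.02  ]]
side sound [[0.5755 0.1164 0.082 ]
 [0.6102 0.3261 0.082 ]
 [0.5048 0.3439 0.082 ]
 [0.4918 0.2423 0.082 ]]
side short [[0.473  0.1356 0.054 ]]
side feet [[0.59   0.2203 0.02  ]
 [0.4718 0.1374 0.02  ]]
board [[0.6688 0.3649 0.012 ]
 [0.6121 0.0604 0.012 ]
 [0.4174 0.0977 0.012 ]
 [0.4754 0.4002 0.012 ]]
guides [[ 0.6656 -0.133   0.012 ]
 [ 0.6477 -0.2723  0.012 ]
 [ 0.4842 -0.1066  0.012 ]
 [ 0.4652 -0.2454  0.012 ]]
guides side [[ 0.661  -0.1336  0.012 ]
 [ 0.6421 -0.2681  0.012 ]
 [ 0.4795 -0.1089  0.012 ]
 [ 0.4593 -0.2413  0.012 ]]
handle top t [[ 0.5748 -0.2152  0.068 ]
 [ 0.5759 -0.2346  0.068 ]
 [ 0.5574 -0.2336  0.068 ]
 [ 0.5417 -0.2289  0.068 ]
 [ 0.5349 -0.2128  0.068 ]]
shelf edge top [[ 0.6708 -0.3013  0.14  ]
 [ 0.4337 -0.2658  0.14  ]
 [ 0.6477 -0.4685  0.14  ]
 [ 0.411  -0.435   0.14  ]]
shelf edge side [[ 0.6626 -0.2985  0.14  ]
 [ 0.431  -0.2623  0.14  ]
 [ 0.4088 -0.4328  0.14  ]]
broken [[0.5958 0.221  0.06  ]]
cup,tube [[0.7451 0.0379 0.09  ]] [[0.7466 0.1595 0.085 ]] purple [[ 0.5759 -0.0017  0.06  ]
 [ 0.4693 -0.0201  0.06  ]] brush [[0.6553 0.5019 0.01  ]
 [0.4532 0.4891 0.01  ]]
```

View pics/hs.png

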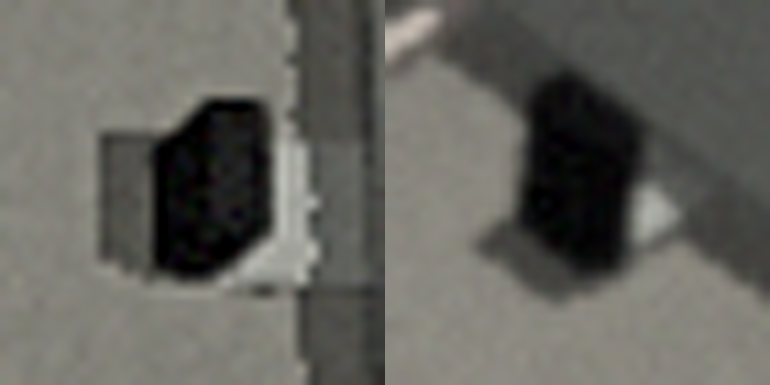

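```bash
cat >> h.py <<'E'
from scipy.spatial.transform import Rotation as Ro
def go(x,y,z,jaw_deg):
    s=bot.read_state(); R=Ro.from_rotvec(s["eef_rot"]); p=np.array(s["tcp_pos"])
    best=None
    for k in(0,180):
        a=np.radians(jaw_deg+k); ty=np.array([np.cos(a),np.sin(a),0]); tz=np.array([0,0,-1.]); tx=np.cross(ty,tz)
        w=(R.inv()*Ro.from_matrix(np.c_[tx,ty,tz])).as_rotvec()
        if best is None or np.linalg.norm(w)<np.linalg.norm(best): best=w
    d=np.array([x,y,z])-p
    print("at",p.round(4),"jaw",np.degrees(np.arctan2(*R.as_matrix()[1::-1,1])).round(1),"offset",R.inv().apply(d).round(4),"angular",best.round(3),"rows",round(max(np.linalg.norm(d)/.0417,np.degrees(np.linalg.norm(best))/7.16),1),"q6",s["joint_positions"][5].round(2),"t",s["t"])
E
python3 - <<'E'
from h import *
np.set_printoptions(precision=4,suppress=True)
c=[]
for n,(x,y,w,h) in(("side",(353,158,35,35)),("top",(405,195,35,35))):
    im=cv2.imread(f"pics/{n}0.png")[y:y+h,x:x+w].max(2); m=(im<45).astype(np.uint8)
    k,l,st,ce=cv2.connectedComponentsWithStats(m); i=1+st[1:,4].argmax(); c.append(ce[i]+[x,y]); print(n,c[-1],st[i])
print(tri(*c))
T=lambda l,k,ox,oy:[((x+.5)/k-.5+ox,(y+.5)/k-.5+oy) for x,y in l]
e=plane("side",T([(240,240),(318,228)],5,215,200),.082);print("chord",e,np.degrees(np.arctan2(*(e[1]-e[0])[1::-1])))
print(cam("side")[2],cam("top")[2])
print(Ro.from_rotvec(bot.read_state()["eef_rot"]).as_matrix())
go(.558,-.222,.25,-8)
E
```

```text
side [370.0779 173.3312] [ 12   6  11  19 154]
top [423.5    211.6985] [ 14   9  10  16 136]
(array([ 0.56 , -0.228,  0.034]), np.float64(0.0032153641134460564))
chord [[0.6025 0.2363 0.082 ]
 [0.5742 0.2018 0.082 ]] -129.39710132146993
[-0.0116  0.7423  1.2456] [0.3591 0.0693 1.2125]
[[ 0.9563  0.2925 -0.0005]
 [ 0.2925 -0.9563  0.002 ]
 [ 0.0001 -0.0021 -1.    ]]
at [ 0.1826 -0.597   0.2521] jaw -73.0 offset [ 0.4686 -0.2488  0.0027] angular [-0.002 -0.001 -1.134] rows 12.7 q6 -0.07 t 0.1
```

```bash
R='{"offset":[0.47,-0.253,0],"angular":[0,0,-1.134]}'; : ; python3 -m handwheel '[{"offset":[0.471,-0.253,0],"angular":[0,0,-1.134]},{"offset":[0.471,-0.253,0],"angular":[0,0,-1.134]},{"offset":[0.471,-0.253,0],"angular":[0,0,-1.134]},{"offset":[0.471,-0.253,0],"angular":[0,0,-1.134]},{"offset":[0.471,-0.253,0],"angular":[0,0,-1.134]},{"offset":[0.471,-0.253,0],"angular":[0,0,-1.134]},{"offset":[0.471,-0.253,0],"angular":[0,0,-1.134]},{"offset":[0.471,-0.253,0],"angular":[0,0,-1.134]},{"offset":[0.471,-0.253,0],"angular":[0,0,-1.134]},{"offset":[0.471,-0.253,0],"angular":[0,0,-1.134]}]' -1
python3 -c "
from h import *
go(.558,-.227,.25,-8)"
```

```text
t: 0.93
tcp_pos: [0.4769, -0.2999, 0.2529]
eef_rot: [-2.367, -2.065, 0.0]
ft_force: [-0.3, -0.6, 0.3]
finger_gap: 1.001
at [ 0.4769 -0.2999  0.2529] jaw -7.8 offset [0.0832 0.0705 0.0029] angular [-0.001 -0.     0.004] rows 2.6 q6 -0.5 t 0.9333
```

```bash
python3 -m handwheel '[{"offset":[0.083,0.0705,0],"angular":[0,0,0]},{"offset":[0.083,0.0705,0],"angular":[0,0,0]},{"offset":[0.083,0.0705,0],"angular":[0,0,0]},{"offset":[0.083,0.0705,0.04],"angular":[0,0,0]},{"offset":[0.083,0.0705,0.08],"angular":[0,0,0]},{"offset":[0.083,0.0705,0.1],"angular":[0,0,0]},{"offset":[0.083,0.0705,0.1],"angular":[0,0,0]},{"offset":[0.083,0.0705,0.1],"angular":[0,0,0]}]' -1
python3 -c "
from h import *
go(.558,-.227,.048,-8)
cv2.imwrite('pics/s1.png',imaging.snapshot('side')[80:230,300:480].repeat(4,0).repeat(4,1));cv2.imwrite('pics/t1.png',imaging.snapshot('top')[130:270,370:540].repeat(4,0).repeat(4,1))"
```

```text
t: 1.6
tcp_pos: [0.5562, -0.2287, 0.1515]
eef_rot: [-2.368, -2.058, 0.003]
ft_force: [0.5, 0.6, 0.5]
finger_gap: 1.001
at [ 0.5562 -0.2287  0.1515] jaw -8.0 offset [0.0018 0.0019 0.1035] angular [-0.004 -0.001 -0.   ] rows 2.5 q6 -0.32 t 1.6
```

View pics/s1.png

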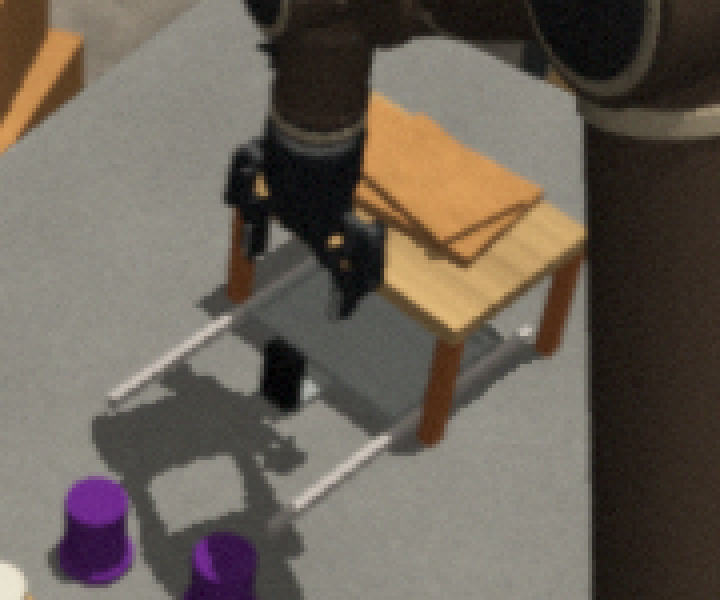

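View pics/t1.png

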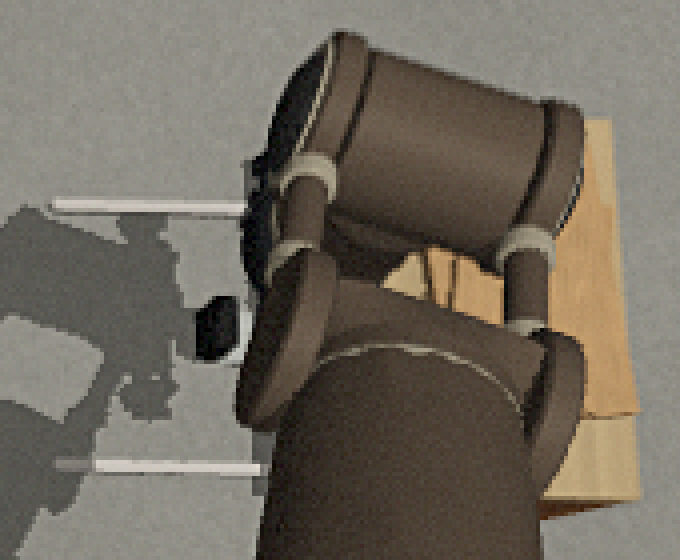

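```bash
python3 -m handwheel '[{"offset":[0.002,0.002,0.02],"angular":[0,0,0]},{"offset":[0.002,0.002,0.04],"angular":[0,0,0]},{"offset":[0.002,0.002,0.06],"angular":[0,0,0]},{"offset":[0.002,0.002,0.08],"angular":[0,0,0]},{"offset":[0.002,0.002,0.095],"angular":[0,0,0]},{"offset":[0.002,0.002,0.103],"angular":[0,0,0]},{"offset":[0.002,0.002,0.103],"angular":[0,0,0]}]' -1
python3 -c "
from h import *
go(.558,-.227,.048,-8)
cv2.imwrite('pics/s2.png',imaging.snapshot('side')[80:230,300:480].repeat(4,0).repeat(4,1))"
```

```text
t: 2.28
tcp_pos: [0.5599, -0.2281, 0.0504]
eef_rot: [-2.372, -2.06, -0.0]
ft_force: [-0.1, 0.2, 0.7]
finger_gap: 1.003
at [ 0.5599 -0.2281  0.0504] jaw -8.0 offset [ 0.0008 -0.002   0.0024] angular [ 0.    -0.    -0.001] rows 0.1 q6 -0.32 t 2.2833
```

View pics/s2.png

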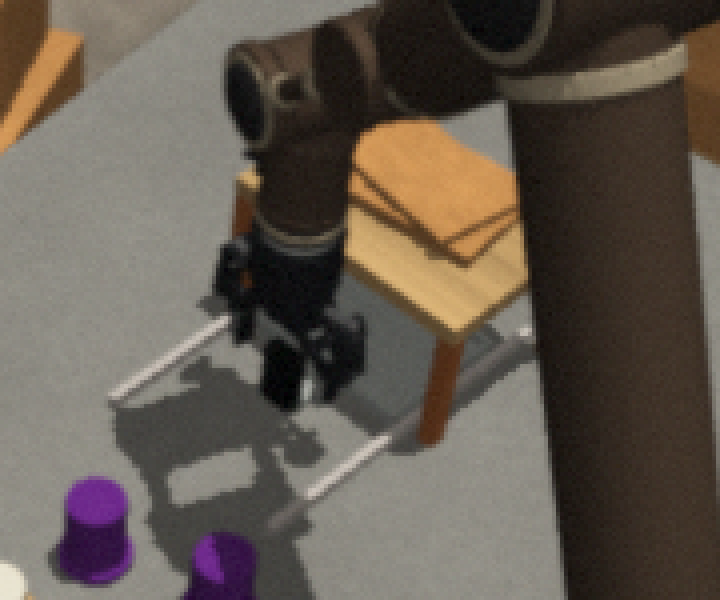

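The fingers straddle the handle, at about (283,372) in the crop. Closing.

```bash
python3 -m handwheel '[{"offset":[0,0,0.002],"angular":[0,0,0]},{"offset":[0,0,0.002],"angular":[0,0,0]},{"offset":[0,0,0.002],"angular":[0,0,0]},{"offset":[0,0,0.002],"angular":[0,0,0]},{"offset":[0,0,0.002],"angular":[0,0,0]},{"offset":[0,0,0.002],"angular":[0,0,0]},{"offset":[0,0,0.002],"angular":[0,0,0]},{"offset":[0,0,0.002],"angular":[0,0,0]}]' 1
python3 -c "
from h import *
go(.558,-.227,.048,-8)"
```

```text
t: 3.0
tcp_pos: [0.5599, -0.2279, 0.0495]
eef_rot: [2.371, 2.061, -0.0]
ft_force: [-1.8, 0.5, 5.5]
finger_gap: 0.418
at [ 0.5599 -0.2279  0.0495] jaw -8.0 offset [ 0.0007 -0.0021  0.0015] angular [ 0.  0. -0.] rows 0.1 q6 -0.32 t 3.0
```

```bash
python3 -m handwheel '[{"offset":[0.01,0,0],"angular":[0,0,0]},{"offset":[0.03,0,0],"angular":[0,0,0]},{"offset":[0.05,0,0],"angular":[0,0,0]},{"offset":[0.07,0,0],"angular":[0,0,0]},{"offset":[0.09,0,0],"angular":[0,0,0]},{"offset":[0.11,0,0],"angular":[0,0,0]},{"offset":[0.13,0,0],"angular":[0,0,0]},{"offset":[0.145,0,0],"angular":[0,0,0]},{"offset":[0.153,0,0],"angular":[0,0,0]},{"offset":[0.153,0,0],"angular":[0,0,0]}]'
python3 -m handwheel '[{"offset":[0,0,0],"angular":[0,0,0]},{"offset":[0,0,0],"angular":[0,0,0]},{"offset":[0,0,0],"angular":[0,0,0]}]'
python3 -c "
from h import *
go(.558,-.227,.048,-8)"
```

```text
t: 3.83
tcp_pos: [0.5817, -0.0742, 0.0495]
eef_rot: [-2.37, -2.062, -0.002]
ft_force: [-0.8, 2.5, 5.4]
finger_gap: 0.415
t: 4.08
tcp_pos: [0.5815, -0.0753, 0.0495]
eef_rot: [-2.371, -2.061, -0.001]
ft_force: [-1.8, 3.1, 6.2]
finger_gap: 0.414
at [ 0.5815 -0.0753  0.0495] jaw -8.0 offset [-0.1535 -0.0022  0.0013] angular [ 0.    -0.001 -0.   ] rows 3.7 q6 -0.06 t 4.0833
```

```bash
python3 -m handwheel '[{"offset":[0,0,0],"angular":[0,0,0]},{"offset":[0,0,0],"angular":[0,0,0]},{"offset":[0,0,0],"angular":[0,0,0]},{"offset":[0,0,0],"angular":[0,0,0]},{"offset":[0,0,-0.03],"angular":[0,0,0]},{"offset":[0,0,-0.06],"angular":[0,0,0]},{"offset":[0,0,-0.1],"angular":[0,0,0]},{"offset":[0,0,-0.13],"angular":[0,0,0]},{"offset":[0,0,-0.13],"angular":[0,0,0]}]' -1
python3 -c "
from h import *
go(.4745,.1355,.18,82)"
```

```text
t: 4.83
tcp_pos: [0.5864, -0.0774, 0.1862]
eef_rot: [2.363, 2.053, 0.014]
ft_force: [1.0, -0.9, 1.9]
finger_gap: 1.003
at [ 0.5864 -0.0774  0.1862] jaw -8.0 offset [ 0.1952 -0.1406  0.0039] angular [ 0.012 -0.011  1.57 ] rows 12.6 q6 -0.06 t 4.8333
```

```bash
python3 -m handwheel '[{"offset":[0.195,-0.14,0],"angular":[0,0,1.57]},{"offset":[0.195,-0.14,0],"angular":[0,0,1.57]},{"offset":[0.195,-0.14,0],"angular":[0,0,1.57]},{"offset":[0.195,-0.14,0],"angular":[0,0,1.57]},{"offset":[0.195,-0.14,0],"angular":[0,0,1.57]},{"offset":[0.195,-0.14,0],"angular":[0,0,1.57]},{"offset":[0.195,-0.14,0],"angular":[0,0,1.57]},{"offset":[0.195,-0.14,0],"angular":[0,0,1.57]},{"offset":[0.195,-0.14,0],"angular":[0,0,1.57]},{"offset":[0.195,-0.14,0],"angular":[0,0,1.57]}]' -1
python3 -c "
from h import *
go(.4745,.1355,.18,82)"
```

```text
t: 5.67
tcp_pos: [0.4692, 0.1368, 0.1778]
eef_rot: [3.123, 0.34, -0.001]
ft_force: [-0.3, -0.4, 0.7]
finger_gap: 1.003
at [0.4692 0.1368 0.1778] jaw -77.6 offset [ 0.0049  0.0024 -0.0022] angular [0.    0.    0.357] rows 2.9 q6 1.55 t 5.6667
```

```bash
python3 -m handwheel '[{"offset":[0.005,0.002,0],"angular":[0,0,0.357]},{"offset":[0.005,0.002,0],"angular":[0,0,0.357]},{"offset":[0.005,0.002,0],"angular":[0,0,0.357]},{"offset":[0.005,0.002,0],"angular":[0,0,0.357]},{"offset":[0.005,0.002,0],"angular":[0,0,0.357]}]' -1
python3 -c "
from h import *
go(.4745,.1355,.046,82)
cv2.imwrite('pics/s3.png',imaging.snapshot('side')[190:320,210:370].repeat(4,0).repeat(4,1))"
```

```text
t: 6.08
tcp_pos: [0.4748, 0.1354, 0.1778]
eef_rot: [3.135, -0.207, -0.001]
ft_force: [-0.2, -0.6, 0.8]
finger_gap: 1.0
at [0.4748 0.1354 0.1778] jaw -97.6 offset [-2.000e-04 -1.000e-04  1.318e-01] angular [0.    0.001 0.007] rows 3.2 q6 1.89 t 6.0833
```

View pics/s3.png

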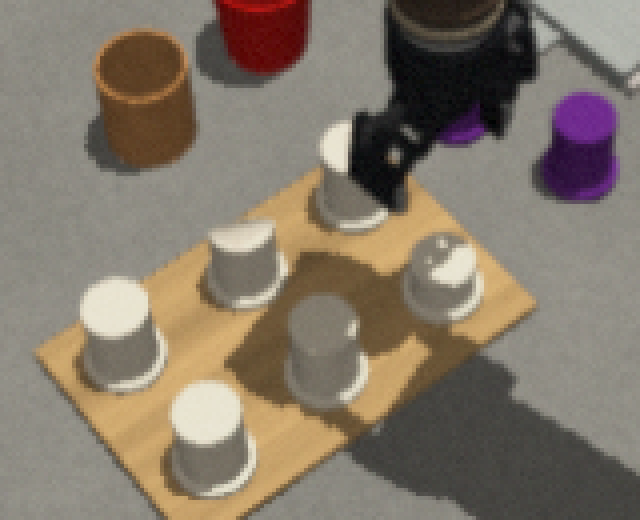

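```bash
python3 -m handwheel '[{"offset":[0,0,0.03],"angular":[0,0,0]},{"offset":[0,0,0.06],"angular":[0,0,0]},{"offset":[0,0,0.09],"angular":[0,0,0]},{"offset":[0,0,0.11],"angular":[0,0,0]},{"offset":[0,0,0.125],"angular":[0,0,0]},{"offset":[0,0,0.132],"angular":[0,0,0]},{"offset":[0,0,0.132],"angular":[0,0,0]},{"offset":[0,0,0.132],"angular":[0,0,0]}]' -1
python3 -c "
from h import *
go(.4745,.1355,.046,82)
cv2.imwrite('pics/s4.png',imaging.snapshot('side')[190:320,210:370].repeat(4,0).repeat(4,1))
cv2.imwrite('pics/t4.png',imaging.snapshot('top')[180:300,190:390].repeat(4,0).repeat(4,1))"
```

```text
t: 6.8
tcp_pos: [0.4752, 0.1356, 0.0464]
eef_rot: [3.135, -0.21, -0.0]
ft_force: [1.0, -0.6, 0.3]
finger_gap: 1.001
at [0.4752 0.1356 0.0464] jaw -97.7 offset [-0.0007  0.0002  0.0004] angular [0.    0.    0.006] rows 0.0 q6 1.89 t 6.8
```

View pics/s4.png

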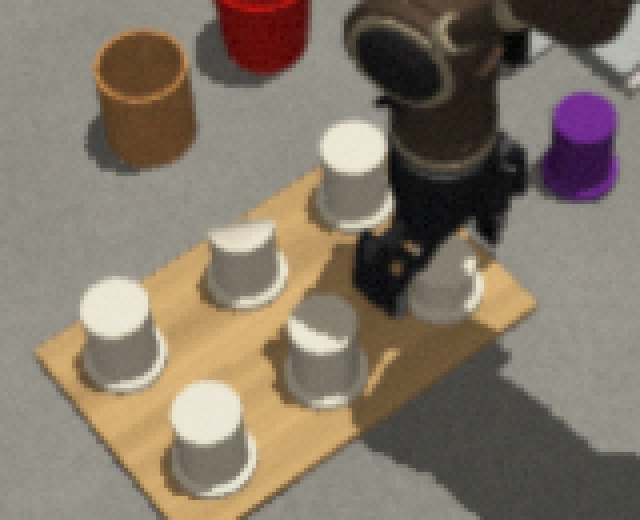

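View pics/t4.png

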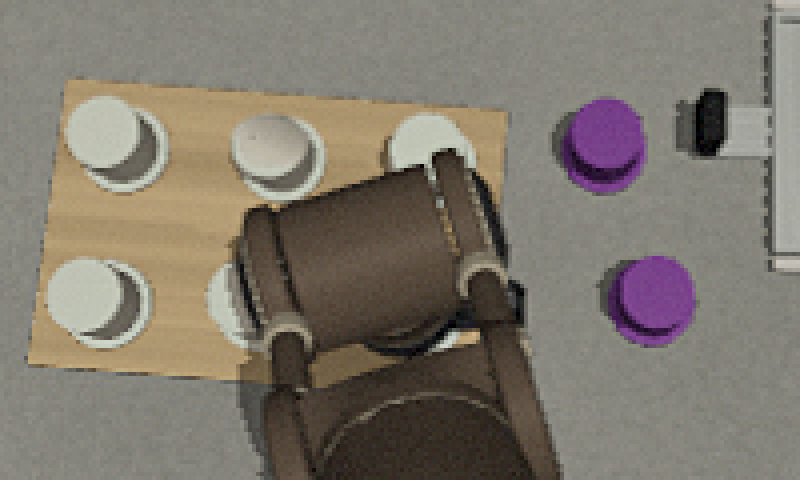

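Fingers straddle the short post. Close, then lift.

```bash
python3 -m handwheel '[{"offset":[0,0,0],"angular":[0,0,0]},{"offset":[0,0,0],"angular":[0,0,0]},{"offset":[0,0,0],"angular":[0,0,0]},{"offset":[0,0,0],"angular":[0,0,0]},{"offset":[0,0,0],"angular":[0,0,0]},{"offset":[0,0,0],"angular":[0,0,0]},{"offset":[0,0,0],"angular":[0,0,0]},{"offset":[0,0,0],"angular":[0,0,0]}]' 1
python3 -m handwheel '[{"offset":[0,0,-0.02],"angular":[0,0,0]},{"offset":[0,0,-0.05],"angular":[0,0,0]},{"offset":[0,0,-0.08],"angular":[0,0,0]},{"offset":[0,0,-0.11],"angular":[0,0,0]},{"offset":[0,0,-0.13],"angular":[0,0,0]},{"offset":[0,0,-0.13],"angular":[0,0,0]}]'
python3 -c "
from h import *
np.set_printoptions(precision=4,suppress=True)
im=imaging.snapshot('side')
cv2.imwrite('pics/s5.png',im[140:320,200:460].repeat(3,0).repeat(3,1))
t=imaging.snapshot('top');cv2.imwrite('pics/t5.png',t[150:280,330:540].repeat(4,0).repeat(4,1))
go(.53,-.178,.18,82)"
```

```text
t: 7.57
tcp_pos: [0.476, 0.1357, 0.0474]
eef_rot: [-3.134, 0.211, -0.003]
ft_force: [-0.8, -0.6, 6.2]
finger_gap: 0.544
t: 8.07
tcp_pos: [0.4786, 0.1363, 0.1813]
eef_rot: [-3.132, 0.211, -0.016]
ft_force: [1.2, -0.0, -1.2]
finger_gap: 0.541
at [0.4753 0.1356 0.1768] jaw -97.7 offset [ 0.0964  0.3034 -0.0032] angular [-0.001 -0.002  0.005] rows 7.6 q6 1.9 t 8.1667
```

View pics/s5.png

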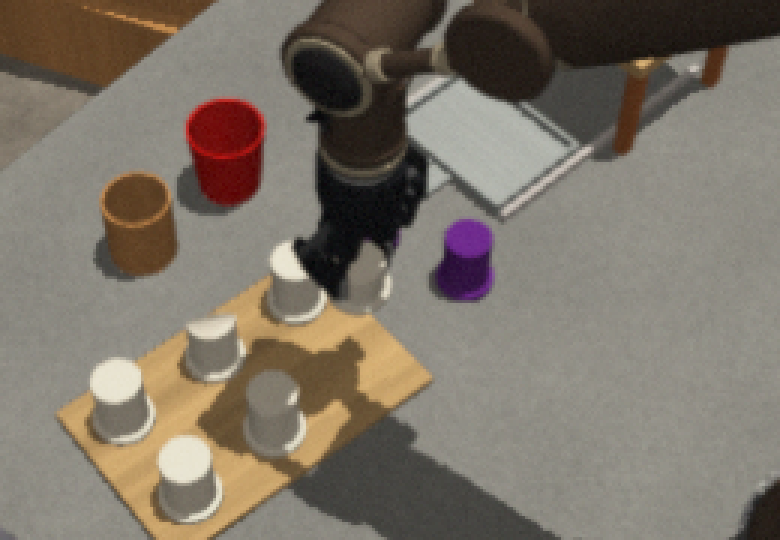

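View pics/t5.png

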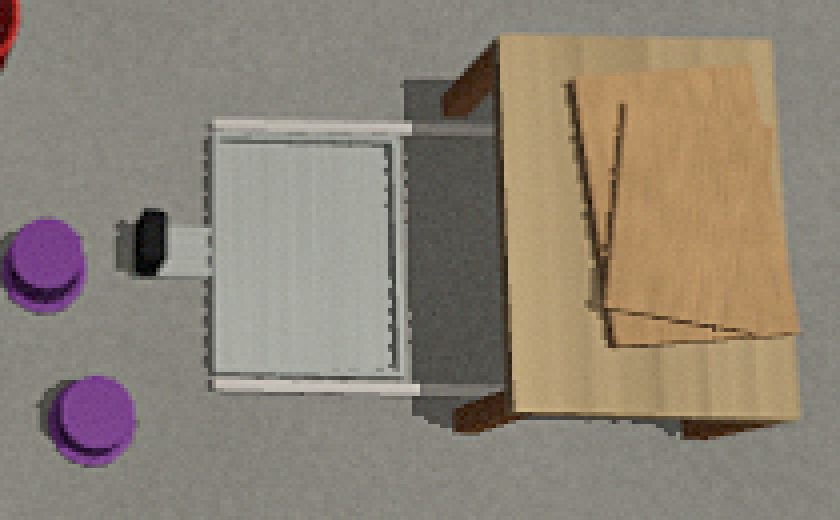

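```bash
python3 - <<'E'
from h import *
np.set_printoptions(precision=4,suppress=True)
T=lambda l,k,ox,oy:[((x+.5)/k-.5+ox,(y+.5)/k-.5+oy) for x,y in l]
P=plane("top",T([(212,134),(402,138),(405,379),(213,377)],4,330,150),.019);print(P,P.mean(0),np.linalg.norm(P-np.roll(P,1,0),axis=1))
print(plane("top",T([(150,243)],4,330,150),.068))
# side crop: outer corners visible: front (502,212) right? , (585,147)
print(plane("side",T([(500,207),(583,148),(452,80)],3,200,140),.019))
E
```

```text
[[ 0.6577 -0.131   0.019 ]
 [ 0.6396 -0.2622  0.019 ]
 [ 0.4726 -0.2358  0.019 ]
 [ 0.4886 -0.1071  0.019 ]] [ 0.5646 -0.184   0.019 ] [0.1709 0.1324 0.1691 0.1298]
[[ 0.5762 -0.0713  0.068 ]]
[[ 0.4859 -0.1097  0.019 ]
 [ 0.4646 -0.2347  0.019 ]
 [ 0.6362 -0.2238  0.019 ]]
```

```bash
python3 -c "
from h import *
go(.524,-.178,.18,82)"; nl=1
```

```text
at [0.4753 0.1356 0.1768] jaw -97.7 offset [ 0.0904  0.3042 -0.0033] angular [-0.001 -0.002  0.005] rows 7.6 q6 1.9 t 8.1667
```

```bash
python3 -m handwheel '[{"offset":[0.005,0.015,0],"angular":[0,0,0]},{"offset":[0.015,0.05,0],"angular":[0,0,0]},{"offset":[0.025,0.085,0],"angular":[0,0,0]},{"offset":[0.036,0.12,0],"angular":[0,0,0]},{"offset":[0.046,0.155,0],"angular":[0,0,0]},{"offset":[0.056,0.19,0],"angular":[0,0,0]},{"offset":[0.067,0.225,0],"angular":[0,0,0]},{"offset":[0.077,0.26,0],"angular":[0,0,0]},{"offset":[0.086,0.29,0],"angular":[0,0,0]},{"offset":[0.09,0.304,0],"angular":[0,0,0]}]'
python3 -m handwheel '[{"offset":[0,0,0],"angular":[0,0,0]},{"offset":[0,0,0.02],"angular":[0,0,0]},{"offset":[0,0,0.05],"angular":[0,0,0]},{"offset":[0,0,0.08],"angular":[0,0,0]},{"offset":[0,0,0.08],"angular":[0,0,0]},{"offset":[0,0,0.08],"angular":[0,0,0]}]'
python3 -c "
from h import *
go(.524,-.178,.043,82)
cv2.imwrite('pics/s6.png',imaging.snapshot('side')[100:250,290:480].repeat(4,0).repeat(4,1))"
```

```text
t: 9.0
tcp_pos: [0.5223, -0.181, 0.1738]
eef_rot: [3.134, -0.216, -0.005]
ft_force: [-0.7, -0.2, -1.1]
finger_gap: 0.542
t: 9.5
tcp_pos: [0.5202, -0.1752, 0.0933]
eef_rot: [-3.131, 0.21, 0.012]
ft_force: [0.9, 1.0, -0.6]
finger_gap: 0.542
at [ 0.5202 -0.1752  0.0933] jaw -97.7 offset [0.0045 0.0024 0.0502] angular [-0.003  0.008  0.006] rows 1.2 q6 1.3 t 9.5
```

View pics/s6.png

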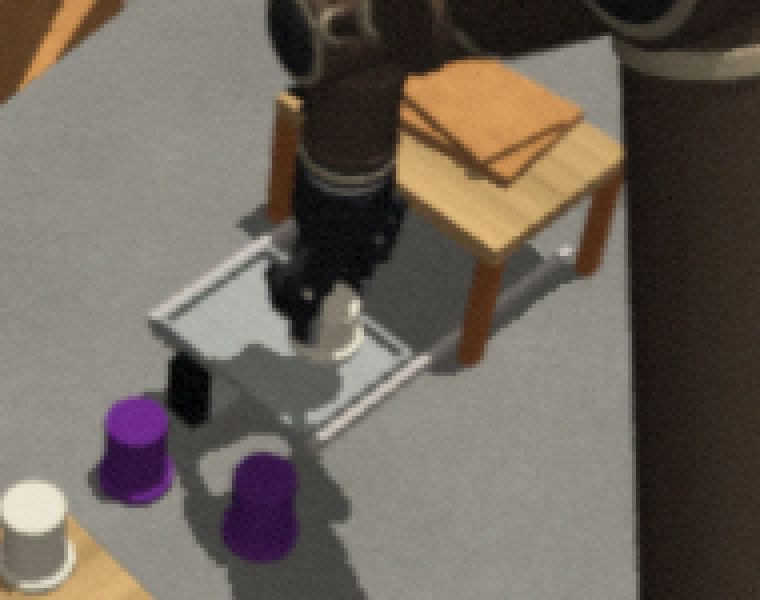

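```bash
python3 -m handwheel '[{"offset":[0.002,0.001,0.02],"angular":[0,0,0]},{"offset":[0.003,0.001,0.035],"angular":[0,0,0]},{"offset":[0.003,0.001,0.043],"angular":[0,0,0]},{"offset":[0.003,0.001,0.047],"angular":[0,0,0]},{"offset":[0.003,0.001,0.049],"angular":[0,0,0]},{"offset":[0.003,0.001,0.049],"angular":[0,0,0]},{"offset":[0.003,0.001,0.049],"angular":[0,0,0]}]'
python3 -c "
from h import *
go(.524,-.178,.043,82)"
```

```text
t: 10.13
tcp_pos: [0.527, -0.1794, 0.0483]
eef_rot: [3.134, -0.211, 0.003]
ft_force: [0.1, 0.7, -1.6]
finger_gap: 0.54
at [ 0.527  -0.1794  0.0483] jaw -97.7 offset [-0.0032 -0.001   0.0053] angular [ 0.    -0.002  0.005] rows 0.2 q6 1.3 t 10.1333
```

```bash
python3 -m handwheel '[{"offset":[-0.003,-0.001,0.002],"angular":[0,0,0]},{"offset":[-0.003,-0.001,0.004],"angular":[0,0,0]},{"offset":[-0.003,-0.001,0.005],"angular":[0,0,0]},{"offset":[-0.003,-0.001,0.005],"angular":[0,0,0]}]'
python3 -c "
from h import *
go(.524,-.178,.043,82)"
```

```text
t: 10.47
tcp_pos: [0.5233, -0.1778, 0.0435]
eef_rot: [-3.134, 0.212, 0.001]
ft_force: [-2.3, 1.6, 7.0]
finger_gap: 0.543
at [ 0.5233 -0.1778  0.0435] jaw -97.7 offset [0.0007 0.0001 0.0005] angular [-0.     0.001  0.005] rows 0.0 q6 1.3 t 10.4667
```

Touching down (about 8 N change). Release and lift.

```bash
python3 -m handwheel '[{"offset":[0,0,0],"angular":[0,0,0]},{"offset":[0,0,0],"angular":[0,0,0]},{"offset":[0,0,0],"angular":[0,0,0]},{"offset":[0,0,0],"angular":[0,0,0]},{"offset":[0,0,0],"angular":[0,0,0]},{"offset":[0,0,-0.02],"angular":[0,0,0]},{"offset":[0,0,-0.05],"angular":[0,0,0]},{"offset":[0,0,-0.09],"angular":[0,0,0]},{"offset":[0,0,-0.12],"angular":[0,0,0]},{"offset":[0,0,-0.13],"angular":[0,0,0]}]' -1
python3 -c "
from h import *
go(.593,.2205,.18,50.6)
cv2.imwrite('pics/s7.png',imaging.snapshot('side')[100:250,290:480].repeat(4,0).repeat(4,1))"
```

```text
t: 11.3
tcp_pos: [0.5266, -0.1792, 0.1777]
eef_rot: [3.131, -0.211, 0.014]
ft_force: [0.5, -0.2, 0.0]
finger_gap: 1.0
at [ 0.5266 -0.1792  0.1777] jaw -97.7 offset [ 0.0121 -0.405  -0.0032] angular [-0.    -0.01   0.553] rows 9.7 q6 1.3 t 11.3
```

View pics/s7.png

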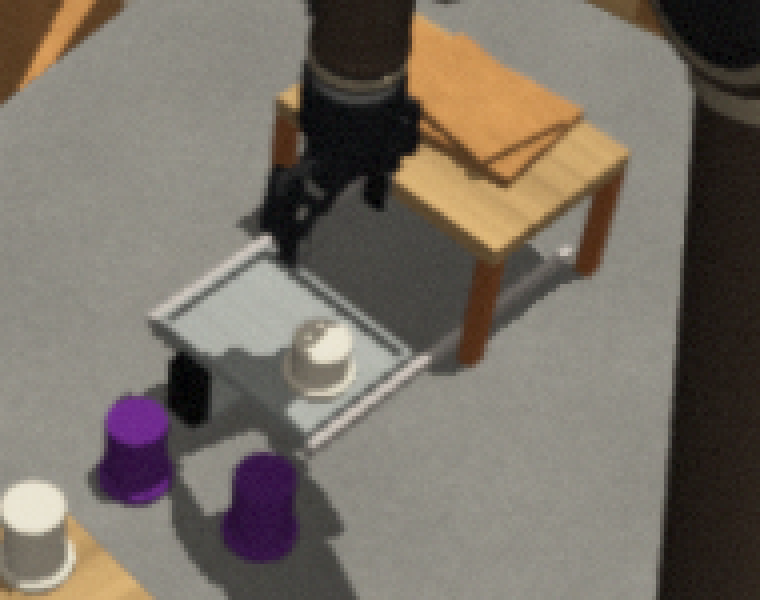

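```bash
python3 -m handwheel '[{"offset":[0.011,-0.406,0],"angular":[0,0,0.3]},{"offset":[0.011,-0.406,0],"angular":[0,0,0.3]},{"offset":[0.011,-0.406,0],"angular":[0,0,0.3]},{"offset":[0.011,-0.406,0],"angular":[0,0,0.3]},{"offset":[0.011,-0.406,0],"angular":[0,0,0.3]},{"offset":[0.011,-0.406,0],"angular":[0,0,0.3]},{"offset":[0.011,-0.406,0],"angular":[0,0,0.3]},{"offset":[0.011,-0.406,0],"angular":[0,0,0.3]},{"offset":[0.011,-0.406,0],"angular":[0,0,0.3]},{"offset":[0.011,-0.406,0],"angular":[0,0,0.3]}]'
python3 -m handwheel '[{"offset":[0,0,0],"angular":[0,0,0]},{"offset":[0,0,0],"angular":[0,0,0]},{"offset":[0,0,0],"angular":[0,0,0]}]'
python3 -c "
from h import *
go(.593,.2205,.046,65)"
```

```text
t: 12.18
tcp_pos: [0.5876, 0.2252, 0.17]
eef_rot: [3.067, -0.676, -0.004]
ft_force: [0.9, -0.4, -0.0]
finger_gap: 1.0
t: 12.43
tcp_pos: [0.5874, 0.2225, 0.1702]
eef_rot: [3.066, -0.676, -0.005]
ft_force: [-0.6, 0.6, -0.1]
finger_gap: 0.996
at [0.5874 0.2225 0.1702] jaw -114.9 offset [ 0.0062 -0.0009  0.1242] angular [0.003 0.002 0.003] rows 3.0 q6 2.3 t 12.4333
```

```bash
python3 -m handwheel '[{"offset":[0.006,-0.001,0.01],"angular":[0.003,0.002,0]},{"offset":[0.006,-0.001,0.03],"angular":[0.003,0.002,0]},{"offset":[0.006,-0.001,0.05],"angular":[0.003,0.002,0]},{"offset":[0.006,-0.001,0.05],"angular":[0.003,0.002,0]}]'
python3 -c "
from h import *
go(.593,.2205,.046,65)
cv2.imwrite('pics/s8.png',imaging.snapshot('side')[190:320,210:370].repeat(4,0).repeat(4,1))"
```

```text
t: 12.77
tcp_pos: [0.5913, 0.2181, 0.1168]
eef_rot: [3.064, -0.681, -0.009]
ft_force: [-0.9, -0.7, -0.6]
finger_gap: 1.0
at [0.5913 0.2181 0.1168] jaw -115.1 offset [ 0.0009 -0.0031  0.0708] angular [ 0.004  0.005 -0.001] rows 1.7 q6 2.29 t 12.7667
```

View pics/s8.png

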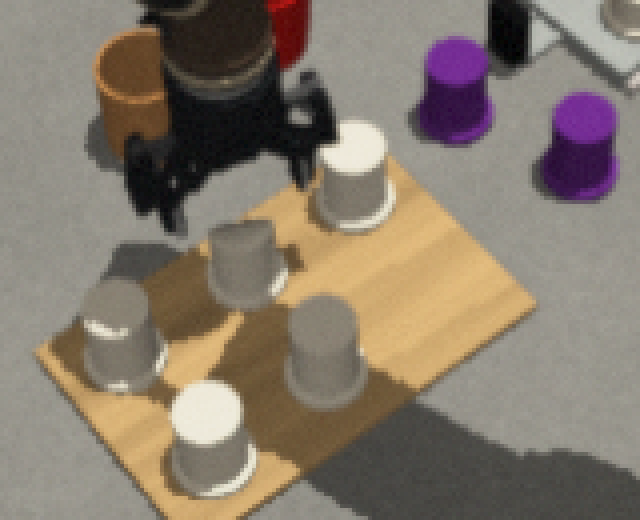

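```bash
python3 -m handwheel '[{"offset":[0.001,-0.002,0.02],"angular":[0,0,0]},{"offset":[0.001,-0.002,0.04],"angular":[0,0,0]},{"offset":[0.001,-0.002,0.055],"angular":[0,0,0]},{"offset":[0.001,-0.002,0.065],"angular":[0,0,0]},{"offset":[0.001,-0.002,0.07],"angular":[0,0,0]},{"offset":[0.001,-0.002,0.07],"angular":[0,0,0]},{"offset":[0.001,-0.002,0.07],"angular":[0,0,0]}]'
python3 -c "
from h import *
go(.593,.2205,.046,65)
cv2.imwrite('pics/s9.png',imaging.snapshot('side')[190:320,210:370].repeat(4,0).repeat(4,1))"
```

```text
t: 13.4
tcp_pos: [0.5971, 0.2229, 0.0527]
eef_rot: [-3.065, 0.677, -0.005]
ft_force: [0.5, -0.0, 0.5]
finger_gap: 1.001
at [0.5971 0.2229 0.0527] jaw -114.9 offset [-0.0027  0.0039  0.0067] angular [-0.003 -0.002  0.001] rows 0.2 q6 2.29 t 13.4
```

View pics/s9.png

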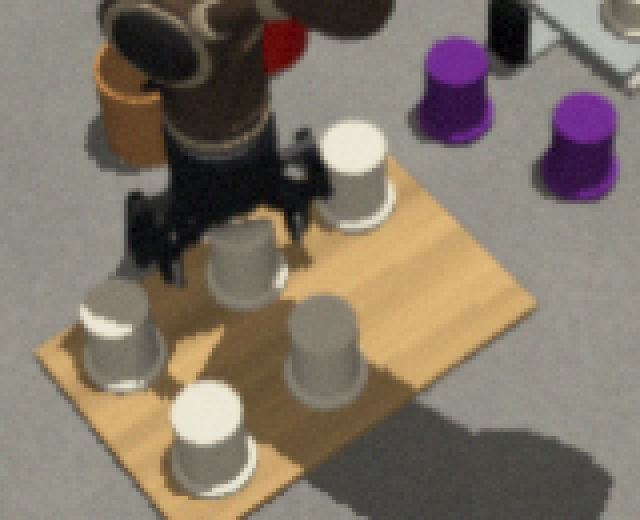

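```bash
python3 -m handwheel '[{"offset":[-0.002,0.003,0.005],"angular":[0,0,0]},{"offset":[-0.002,0.003,0.006],"angular":[0,0,0]},{"offset":[-0.002,0.003,0.006],"angular":[0,0,0]},{"offset":[-0.002,0.003,0.006],"angular":[0,0,0]}]'
python3 -c "
from h import *
go(.593,.2205,.046,65)
s=bot.read_state();R=Ro.from_rotvec(s['eef_rot']).as_matrix()
print(proj('side',[s['tcp_pos']+R@[0,d,.009] for d in(.0425,-.0425)])*4-[840,760])"
```

```text
t: 13.78
tcp_pos: [0.5935, 0.2211, 0.0465]
eef_rot: [-3.065, 0.677, -0.004]
ft_force: [-0.7, -0.0, -0.1]
finger_gap: 1.002
at [0.5935 0.2211 0.0465] jaw -114.9 offset [-0.0002  0.0008  0.0005] angular [-0.003 -0.002  0.002] rows 0.0 q6 2.29 t 13.7833
[[292.49169194 237.36786713]
 [184.32325788 278.6602977 ]]
```

Well centred and straddling the broken post; close and lift.

```bash
python3 -m handwheel '[{"offset":[0,0,0],"angular":[0,0,0]},{"offset":[0,0,0],"angular":[0,0,0]},{"offset":[0,0,0],"angular":[0,0,0]},{"offset":[0,0,0],"angular":[0,0,0]},{"offset":[0,0,0],"angular":[0,0,0]},{"offset":[0,0,0],"angular":[0,0,0]},{"offset":[0,0,0],"angular":[0,0,0]},{"offset":[0,0,0],"angular":[0,0,0]}]' 1
python3 -m handwheel '[{"offset":[0,0,-0.015],"angular":[0,0,0]},{"offset":[0,0,-0.04],"angular":[0,0,0]},{"offset":[0,0,-0.07],"angular":[0,0,0]},{"offset":[0,0,-0.1],"angular":[0,0,0]},{"offset":[0,0,-0.125],"angular":[0,0,0]},{"offset":[0,0,-0.14],"angular":[0,0,0]},{"offset":[0,0,-0.14],"angular":[0,0,0]},{"offset":[0,0,-0.14],"angular":[0,0,0]}]'
python3 -c "
from h import *
cv2.imwrite('pics/s10.png',imaging.snapshot('side')[140:320,200:460].repeat(3,0).repeat(3,1))
t=imaging.snapshot('top');cv2.imwrite('pics/t10.png',t[150:280,330:540].repeat(4,0).repeat(4,1))
go(.604,-.19,.18,82)"
```

```text
t: 14.45
tcp_pos: [0.5941, 0.2212, 0.0468]
eef_rot: [-3.065, 0.677, -0.006]
ft_force: [0.6, 0.5, 3.3]
finger_gap: 0.548
t: 15.12
tcp_pos: [0.5933, 0.2209, 0.1874]
eef_rot: [-3.064, 0.677, -0.006]
ft_force: [0.1, 0.3, -1.4]
finger_gap: 0.544
at [0.5916 0.2204 0.1845] jaw -114.9 offset [0.1841 0.367  0.0041] angular [-0.001  0.001 -0.295] rows 9.8 q6 2.29 t 15.2167
```

View pics/s10.png

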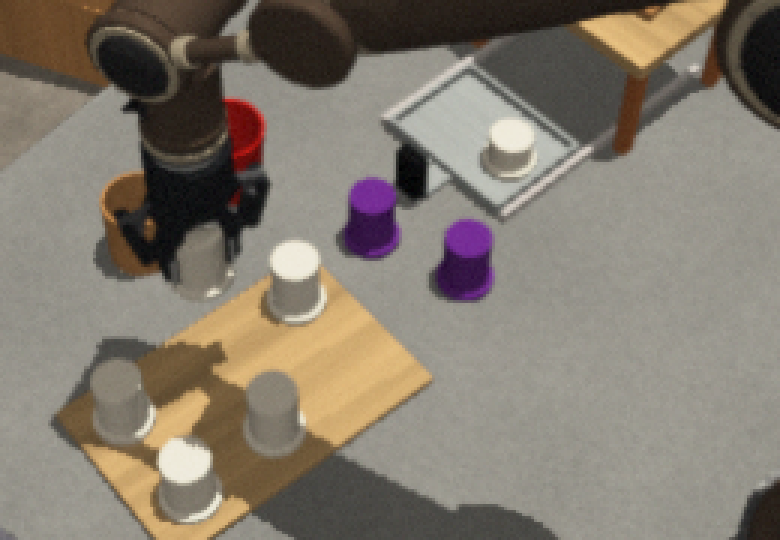

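View pics/t10.png

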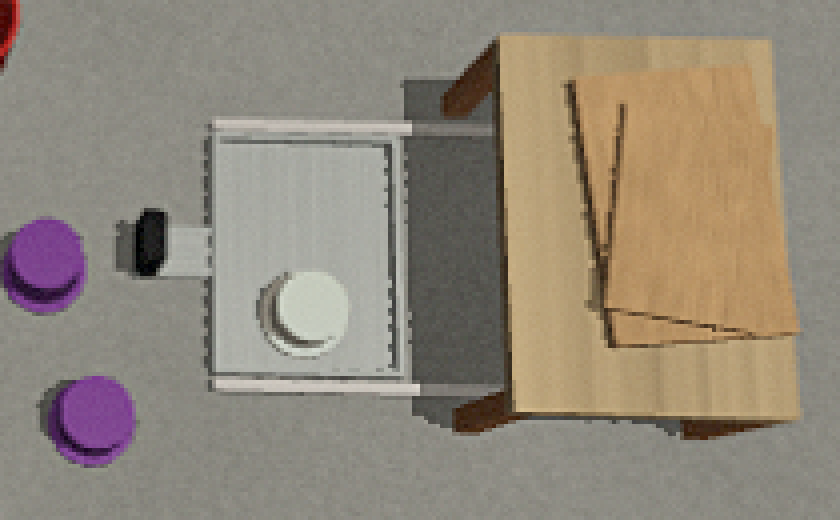

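```bash
python3 -m handwheel '[{"offset":[0.009,0.018,0],"angular":[0,0,-0.02]},{"offset":[0.024,0.048,0],"angular":[0,0,-0.05]},{"offset":[0.04,0.08,0],"angular":[0,0,-0.08]},{"offset":[0.056,0.112,0],"angular":[0,0,-0.11]},{"offset":[0.072,0.144,0],"angular":[0,0,-0.14]},{"offset":[0.088,0.176,0],"angular":[0,0,-0.17]},{"offset":[0.104,0.208,0],"angular":[0,0,-0.2]},{"offset":[0.12,0.24,0],"angular":[0,0,-0.23]},{"offset":[0.136,0.272,0],"angular":[0,0,-0.26]},{"offset":[0.152,0.304,0],"angular":[0,0,-0.295]}]'
python3 -m handwheel '[{"offset":[0,0,0],"angular":[0,0,0]},{"offset":[0,0,0],"angular":[0,0,0]},{"offset":[0,0,0],"angular":[0,0,0]}]'
python3 -c "
from h import *
go(.604,-.19,.11,82)"
```

```text
t: 16.05
tcp_pos: [0.601, -0.1202, 0.1829]
eef_rot: [-3.131, 0.217, 0.003]
ft_force: [0.2, -0.3, -1.9]
finger_gap: 0.548
t: 16.3
tcp_pos: [0.6015, -0.1184, 0.1836]
eef_rot: [-3.13, 0.221, 0.002]
ft_force: [0.6, -0.5, -1.9]
finger_gap: 0.548
at [ 0.6015 -0.1184  0.1836] jaw -98.1 offset [0.0126 0.0708 0.0733] angular [-0.004  0.001 -0.001] rows 2.5 q6 1.44 t 16.3
```

```bash
python3 -m handwheel '[{"offset":[0.003,0.02,0],"angular":[0,0,0]},{"offset":[0.008,0.045,0],"angular":[0,0,0]},{"offset":[0.012,0.065,0.005],"angular":[0,0,0]},{"offset":[0.0125,0.071,0.02],"angular":[0,0,0]},{"offset":[0.0125,0.071,0.045],"angular":[0,0,0]},{"offset":[0.0125,0.071,0.065],"angular":[0,0,0]},{"offset":[0.0125,0.071,0.075],"angular":[0,0,0]},{"offset":[0.0125,0.071,0.075],"angular":[0,0,0]},{"offset":[0.0125,0.071,0.075],"angular":[0,0,0]}]'
python3 -m handwheel '[{"offset":[0,0,0],"angular":[0,0,0]},{"offset":[0,0,0],"angular":[0,0,0]}]'
python3 -c "
from h import *
go(.604,-.19,.043,82)
cv2.imwrite('pics/s11.png',imaging.snapshot('side')[100:250,290:480].repeat(4,0).repeat(4,1))"
```

```text
t: 17.05
tcp_pos: [0.6053, -0.1893, 0.1097]
eef_rot: [-3.131, 0.217, -0.001]
ft_force: [0.0, 0.2, -0.7]
finger_gap: 0.549
t: 17.22
tcp_pos: [0.6071, -0.1908, 0.1123]
eef_rot: [-3.133, 0.218, -0.009]
ft_force: [0.2, -0.6, -1.1]
finger_gap: 0.549
at [ 0.6071 -0.1908  0.1123] jaw -98.0 offset [-0.0036 -0.0002  0.0693] angular [-0.002 -0.006  0.001] rows 1.7 q6 1.33 t 17.2167
```

View pics/s11.png

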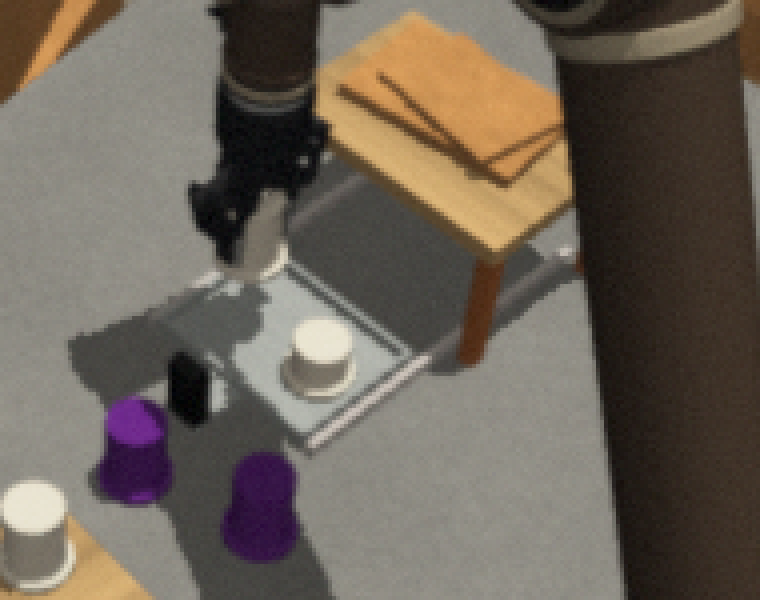

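Post held upright above the far half of the tray. Down in two stages.

```bash
python3 -m handwheel '[{"offset":[-0.002,0,0.02],"angular":[0,0,0]},{"offset":[-0.002,0,0.04],"angular":[0,0,0]},{"offset":[-0.002,0,0.055],"angular":[0,0,0]},{"offset":[-0.002,0,0.06],"angular":[0,0,0]},{"offset":[-0.002,0,0.062],"angular":[0,0,0]},{"offset":[-0.002,0,0.062],"angular":[0,0,0]},{"offset":[-0.002,0,0.062],"angular":[0,0,0]}]'
python3 -c "
from h import *
go(.604,-.19,.043,82)"
```

```text
t: 17.85
tcp_pos: [0.6048, -0.1908, 0.0495]
eef_rot: [-3.132, 0.219, -0.007]
ft_force: [0.7, 0.4, -2.0]
finger_gap: 0.549
at [ 0.6048 -0.1908  0.0495] jaw -98.0 offset [-0.0009 -0.0007  0.0065] angular [-0.002 -0.005 -0.   ] rows 0.2 q6 1.33 t 17.85
```

```bash
python3 -m handwheel '[{"offset":[0,0,0.002],"angular":[0,0,0]},{"offset":[0,0,0.004],"angular":[0,0,0]},{"offset":[0,0,0.006],"angular":[0,0,0]},{"offset":[0,0,0.007],"angular":[0,0,0]},{"offset":[0,0,0.007],"angular":[0,0,0]},{"offset":[0,0,0.007],"angular":[0,0,0]}]'
python3 -c "
from h import *
go(.604,-.19,.043,82)"
```

```text
t: 18.35
tcp_pos: [0.6045, -0.1907, 0.0427]
eef_rot: [-3.132, 0.219, -0.006]
ft_force: [-0.9, 1.4, 5.6]
finger_gap: 0.548
at [ 0.6045 -0.1907  0.0427] jaw -98.0 offset [-0.0006 -0.0006 -0.0003] angular [-0.002 -0.004 -0.   ] rows 0.0 q6 1.33 t 18.35
```

```bash
python3 -m handwheel '[{"offset":[0,0,0],"angular":[0,0,0]},{"offset":[0,0,0],"angular":[0,0,0]},{"offset":[0,0,0],"angular":[0,0,0]},{"offset":[0,0,0],"angular":[0,0,0]},{"offset":[0,0,0],"angular":[0,0,0]},{"offset":[0,0,-0.02],"angular":[0,0,0]},{"offset":[0,0,-0.05],"angular":[0,0,0]},{"offset":[0,0,-0.09],"angular":[0,0,0]},{"offset":[0,0,-0.12],"angular":[0,0,0]},{"offset":[0,0,-0.14],"angular":[0,0,0]}]' -1
python3 -m handwheel '[{"offset":[0,0,0],"angular":[0,0,0]},{"offset":[0,0,0],"angular":[0,0,0]},{"offset":[0,0,0],"angular":[0,0,0]}]'
python3 -c "
from h import *
go(.5815,-.0753,.17,-8)
cv2.imwrite('pics/s12.png',imaging.snapshot('side')[100:250,290:480].repeat(4,0).repeat(4,1))"
```

```text
t: 19.18
tcp_pos: [0.6052, -0.1914, 0.1855]
eef_rot: [-3.133, 0.219, -0.013]
ft_force: [0.5, 0.1, 0.2]
finger_gap: 0.999
t: 19.43
tcp_pos: [0.6025, -0.1903, 0.1802]
eef_rot: [-3.131, 0.219, -0.001]
ft_force: [-1.1, -0.0, -0.7]
finger_gap: 0.997
at [ 0.6025 -0.1903  0.1802] jaw -98.0 offset [-0.0368 -0.1109  0.0105] angular [-0.003  0.002  1.571] rows 12.6 q6 1.33 t 19.4333
```

View pics/s12.png

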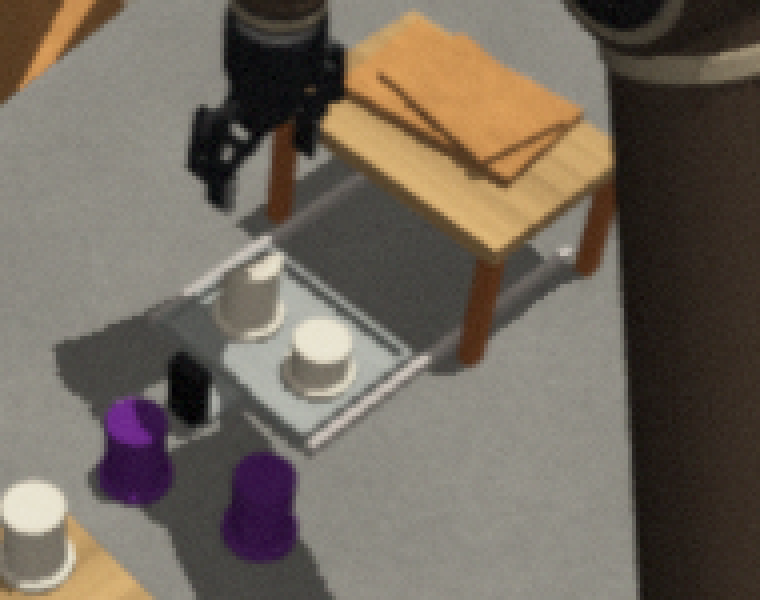

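Both posts stand on the tray, at about (250,300) and (320,358) in the crop. Back to the handle.

```bash
python3 -m handwheel '[{"offset":[-0.015,-0.04,0],"angular":[0,0,-1.57]},{"offset":[-0.025,-0.075,0],"angular":[0,0,-1.57]},{"offset":[-0.037,-0.111,0],"angular":[0,0,-1.57]},{"offset":[-0.037,-0.111,0],"angular":[0,0,-1.57]},{"offset":[-0.037,-0.111,0],"angular":[0,0,-1.57]},{"offset":[-0.037,-0.111,0],"angular":[0,0,-1.57]},{"offset":[-0.037,-0.111,0],"angular":[0,0,-1.57]},{"offset":[-0.037,-0.111,0],"angular":[0,0,-1.57]},{"offset":[-0.037,-0.111,0],"angular":[0,0,-1.57]},{"offset":[-0.037,-0.111,0],"angular":[0,0,-1.57]}]'
python3 -c "
from h import *
go(.5815,-.0753,.17,-8)"
```

```text
t: 20.32
tcp_pos: [0.5807, -0.0752, 0.179]
eef_rot: [-2.662, -1.662, -0.0]
ft_force: [0.0, -0.2, -0.7]
finger_gap: 1.004
at [ 0.5807 -0.0752  0.179 ] jaw -26.0 offset [0.0003 0.0008 0.009 ] angular [-0.002 -0.002 -0.315] rows 2.5 q6 0.25 t 20.3167
```

```bash
python3 -m handwheel '[{"offset":[0,0.001,0],"angular":[0,0,-0.315]},{"offset":[0,0.001,0],"angular":[0,0,-0.315]},{"offset":[0,0.001,0],"angular":[0,0,-0.315]},{"offset":[0,0.001,0.02],"angular":[0,0,-0.315]},{"offset":[0,0.001,0.05],"angular":[0,0,-0.315]},{"offset":[0,0.001,0.075],"angular":[0,0,-0.315]},{"offset":[0,0.001,0.08],"angular":[0,0,-0.315]},{"offset":[0,0.001,0.08],"angular":[0,0,-0.315]}]'
python3 -c "
from h import *
go(.5815,-.0753,.049,-8)
cv2.imwrite('pics/s13.png',imaging.snapshot('side')[100:250,290:480].repeat(4,0).repeat(4,1))"
```

```text
t: 20.98
tcp_pos: [0.5798, -0.0752, 0.0974]
eef_rot: [-2.372, -2.049, 0.003]
ft_force: [-0.2, -0.4, 1.0]
finger_gap: 0.999
at [ 0.5798 -0.0752  0.0974] jaw -8.3 offset [-0.      0.002   0.0484] angular [-0.006 -0.003 -0.006] rows 1.2 q6 -0.06 t 20.9833
```

View pics/s13.png

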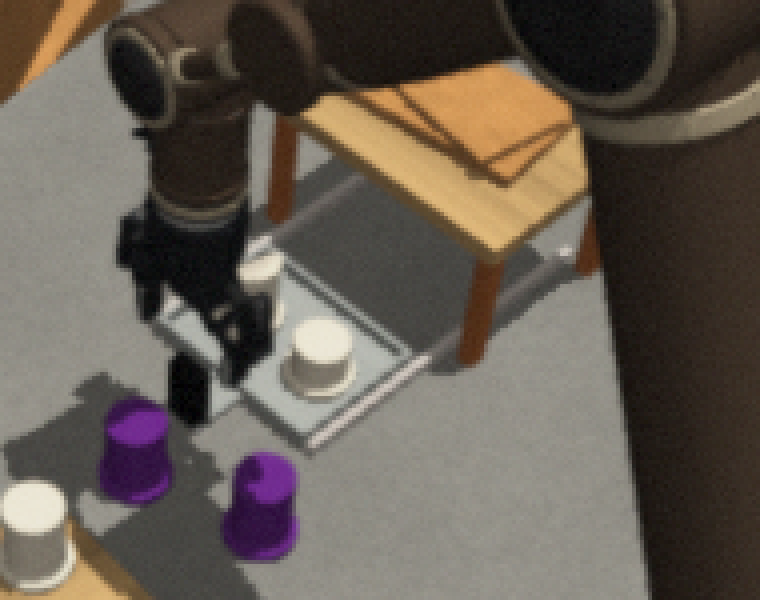

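```bash
python3 -m handwheel '[{"offset":[0,0.001,0.015],"angular":[0,0,0]},{"offset":[0,0.001,0.03],"angular":[0,0,0]},{"offset":[0,0.001,0.042],"angular":[0,0,0]},{"offset":[0,0.001,0.048],"angular":[0,0,0]},{"offset":[0,0.001,0.048],"angular":[0,0,0]},{"offset":[0,0.001,0.048],"angular":[0,0,0]}]'
python3 -m handwheel '[{"offset":[0,0,0],"angular":[0,0,0]},{"offset":[0,0,0],"angular":[0,0,0]},{"offset":[0,0,0],"angular":[0,0,0]},{"offset":[0,0,0],"angular":[0,0,0]},{"offset":[0,0,0],"angular":[0,0,0]},{"offset":[0,0,0],"angular":[0,0,0]},{"offset":[0,0,0],"angular":[0,0,0]},{"offset":[0,0,0],"angular":[0,0,0]}]' 1
python3 -c "
from h import *
go(.56,-.228,.049,-8)"
```

```text
t: 21.53
tcp_pos: [0.5849, -0.076, 0.0541]
eef_rot: [2.376, 2.053, 0.006]
ft_force: [0.5, -0.4, 0.1]
finger_gap: 1.003
t: 22.2
tcp_pos: [0.5816, -0.0754, 0.0543]
eef_rot: [-2.373, -2.051, 0.002]
ft_force: [-8.2, 1.4, 8.9]
finger_gap: 0.41
at [ 0.5816 -0.0754  0.0543] jaw -8.3 offset [-0.1541  0.0007  0.0049] angular [-0.005 -0.002 -0.005] rows 3.7 q6 -0.06 t 22.2
```

```bash
python3 -m handwheel '[{"offset":[-0.004,0,0],"angular":[0,0,0]},{"offset":[-0.012,0,0],"angular":[0,0,0]},{"offset":[-0.022,0,0],"angular":[0,0,0]},{"offset":[-0.032,0,0],"angular":[0,0,0]},{"offset":[-0.042,0,0],"angular":[0,0,0]},{"offset":[-0.052,0,0],"angular":[0,0,0]},{"offset":[-0.062,0,0],"angular":[0,0,0]},{"offset":[-0.072,0,0],"angular":[0,0,0]},{"offset":[-0.08,0,0],"angular":[0,0,0]},{"offset":[-0.084,0,0],"angular":[0,0,0]}]'
python3 -c "
from h import *
go(.56,-.228,.049,-8)
cv2.imwrite('pics/s14.png',imaging.snapshot('side')[100:250,290:480].repeat(4,0).repeat(4,1))"
```

```text
t: 23.03
tcp_pos: [0.5698, -0.1588, 0.0543]
eef_rot: [-2.373, -2.051, -0.0]
ft_force: [-6.8, 3.9, 9.5]
finger_gap: 0.41
at [ 0.5698 -0.1588  0.0543] jaw -8.3 offset [-0.0699  0.0004  0.005 ] angular [-0.004 -0.003 -0.006] rows 1.7 q6 -0.2 t 23.0333
```

View pics/s14.png

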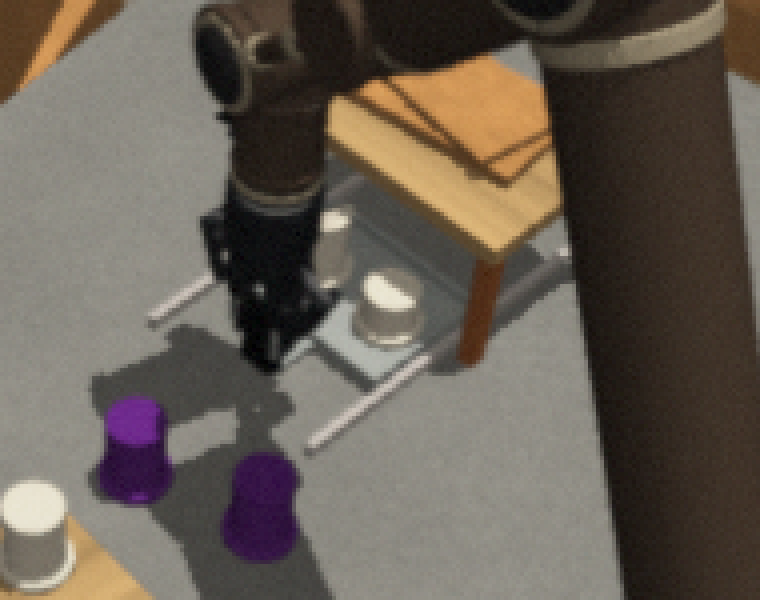

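```bash
python3 -m handwheel '[{"offset":[-0.004,0,0],"angular":[0,0,0]},{"offset":[-0.012,0,0],"angular":[0,0,0]},{"offset":[-0.022,0,0],"angular":[0,0,0]},{"offset":[-0.032,0,0],"angular":[0,0,0]},{"offset":[-0.042,0,0],"angular":[0,0,0]},{"offset":[-0.052,0,0],"angular":[0,0,0]},{"offset":[-0.06,0,0],"angular":[0,0,0]},{"offset":[-0.065,0,0],"angular":[0,0,0]},{"offset":[-0.068,0,0],"angular":[0,0,0]},{"offset":[-0.068,0,0],"angular":[0,0,0]}]'
python3 -c "
from h import *
go(.56,-.228,.049,-8)"
```

```text
t: 23.92
tcp_pos: [0.5602, -0.2265, 0.0543]
eef_rot: [-2.373, -2.052, 0.0]
ft_force: [-6.5, 0.4, 9.4]
finger_gap: 0.41
at [ 0.5602 -0.2265  0.0543] jaw -8.3 offset [-0.0015  0.0001  0.0053] angular [-0.003 -0.003 -0.005] rows 0.1 q6 -0.31 t 23.9167
```

```bash
python3 -m handwheel '[{"offset":[-0.001,0,0],"angular":[0,0,0]},{"offset":[-0.002,0,0],"angular":[0,0,0]},{"offset":[-0.003,0,0],"angular":[0,0,0]},{"offset":[-0.003,0,0],"angular":[0,0,0]},{"offset":[-0.003,0,0],"angular":[0,0,0]}]'
python3 -c "
from h import *
go(.56,-.228,.049,-8)"
```

```text
t: 24.33
tcp_pos: [0.5599, -0.2286, 0.0543]
eef_rot: [-2.373, -2.052, -0.001]
ft_force: [-6.9, 2.8, 8.9]
finger_gap: 0.41
at [ 0.5599 -0.2286  0.0543] jaw -8.3 offset [0.0006 0.0001 0.0053] angular [-0.003 -0.003 -0.005] rows 0.1 q6 -0.32 t 24.3333
```

```bash
python3 -m handwheel '[{"offset":[-0.001,0,0],"angular":[0,0,0]},{"offset":[-0.002,0,0],"angular":[0,0,0]},{"offset":[-0.002,0,0],"angular":[0,0,0]},{"offset":[-0.002,0,0],"angular":[0,0,0]}]'
python3 -c "
from h import *
go(.56,-.228,.049,-8)"
```

```text
t: 24.67
tcp_pos: [0.5597, -0.2298, 0.0543]
eef_rot: [-2.372, -2.051, -0.002]
ft_force: [-5.4, 4.2, 10.5]
finger_gap: 0.415
at [ 0.5597 -0.2298  0.0543] jaw -8.3 offset [0.0018 0.0001 0.0053] angular [-0.003 -0.005 -0.005] rows 0.1 q6 -0.32 t 24.6667
```

```bash
python3 -m handwheel '[{"offset":[0,0,0],"angular":[0,0,0]},{"offset":[0,0,0],"angular":[0,0,0]},{"offset":[0,0,0],"angular":[0,0,0]},{"offset":[0,0,0],"angular":[0,0,0]},{"offset":[0,0,0],"angular":[0,0,0]},{"offset":[0,0,-0.02],"angular":[0,0,0]},{"offset":[0,0,-0.05],"angular":[0,0,0]},{"offset":[0,0,-0.09],"angular":[0,0,0]},{"offset":[0,0,-0.13],"angular":[0,0,0]},{"offset":[0,0,-0.15],"angular":[0,0,0]}]' -1
python3 -m handwheel '[{"offset":[0,0,-0.03],"angular":[0,0,0]},{"offset":[-0.02,-0.04,-0.03],"angular":[0,0,0]},{"offset":[-0.03,-0.08,-0.03],"angular":[0,0,0]},{"offset":[-0.05,-0.12,-0.03],"angular":[0,0,0]},{"offset":[-0.06,-0.16,-0.03],"angular":[0,0,0]},{"offset":[-0.06,-0.16,-0.03],"angular":[0,0,0]},{"offset":[-0.06,-0.16,-0.03],"angular":[0,0,0]}]'
python3 - <<'E'
from h import *
np.set_printoptions(precision=4,suppress=True)
s=imaging.snapshot('side');t=imaging.snapshot('top')
cv2.imwrite('pics/sF.png',s);cv2.imwrite('pics/tF.png',t)
cv2.imwrite('pics/s15.png',s[100:250,290:480].repeat(4,0).repeat(4,1));cv2.imwrite('pics/t15.png',t[140:280,190:500].repeat(2,0).repeat(2,1))
for n,im,(x,y,w,h) in(("side",s,(353,158,35,35)),("top",t,(405,195,35,35))):
    m=(im[y:y+h,x:x+w].max(2)<45).astype(np.uint8)
    k,l,st,ce=cv2.connectedComponentsWithStats(m); i=1+st[1:,4].argmax(); print(n,ce[i]+[x,y],st[i])
print(bot.read_state()["tcp_pos"],bot.read_state()["ft_force"])
E
```

```text
t: 25.5
tcp_pos: [0.5638, -0.2328, 0.2088]
eef_rot: [2.371, 2.049, 0.01]
ft_force: [2.0, -0.6, 1.1]
finger_gap: 1.001
t: 26.08
tcp_pos: [0.392, -0.2678, 0.2324]
eef_rot: [-2.38, -2.05, -0.005]
ft_force: [0.6, 0.6, 0.7]
finger_gap: 0.999
side [370.4276 172.9474] [ 13   6  11  19 152]
top [424.2414 211.6345] [ 14   9  11  16 145]
[ 0.3951 -0.2683  0.2333] [ 0.1565 -0.2127 -0.3845]
```

View pics/s15.png

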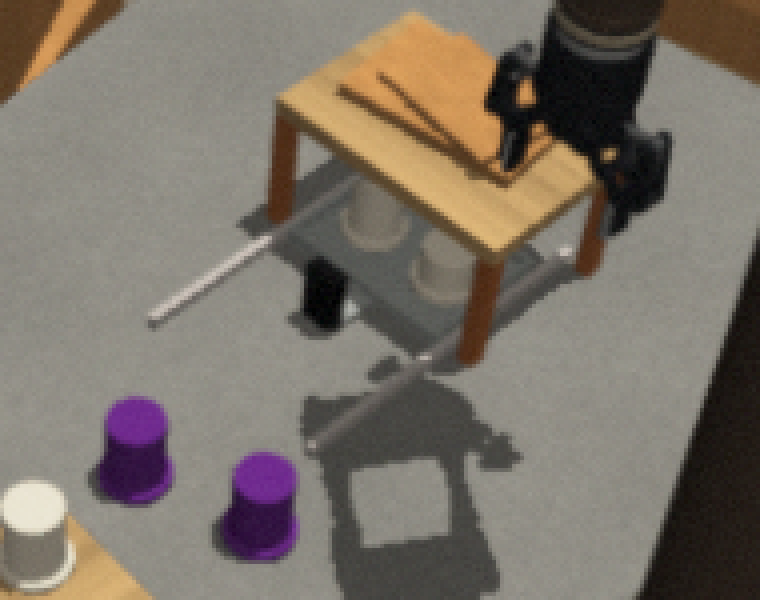

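View pics/tF.png

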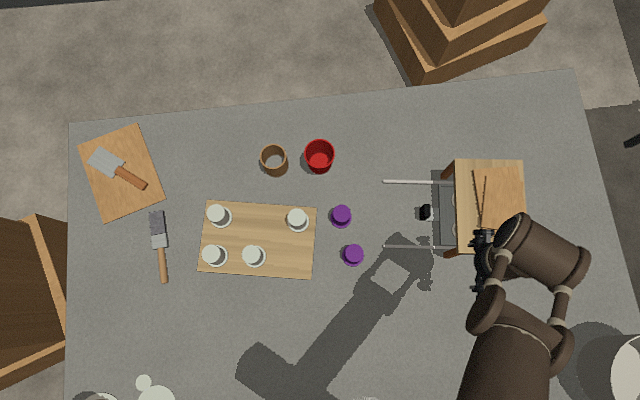

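View pics/sF.png

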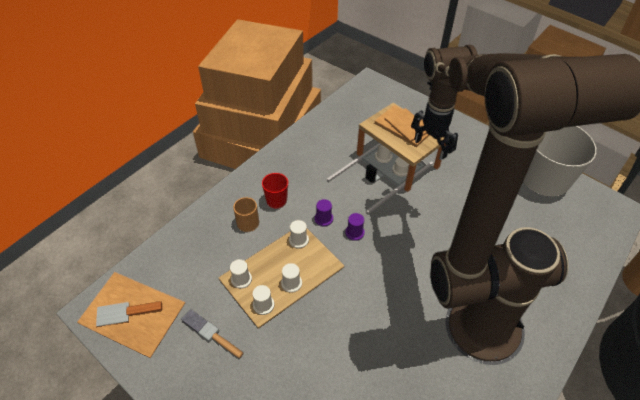

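```bash
python3 -m handwheel '[{"offset":[0,0,0],"angular":[0,0,0]},{"offset":[0,0,0],"angular":[0,0,0]},{"offset":[0,0,0],"angular":[0,0,0]},{"offset":[0,0,0],"angular":[0,0,0]},{"offset":[0,0,0],"angular":[0,0,0]}]'; python3 -c "
from cell import bot
print(bot.hand_in())"
```

```text
t: 26.6
tcp_pos: [0.3948, -0.2676, 0.2326]
eef_rot: [2.376, 2.055, 0.006]
ft_force: [-0.0, -0.2, 0.1]
finger_gap: 0.997
the job is handed in; nothing more can be done
None
```

I pulled the tray out about 154 mm and stood the short and the broken post on it about 80 mm apart. I then let them go, slid the tray back to its home stop and handed in at about 26.6 s.

**Tray:** in the last pictures the handle is within 1 px of where it started, very slightly deeper. During the last push the arm came up against the stop.

**Posts and bystanders:** both spoiled posts stand upright under the shelf, though only the side camera can see them there. By eye, the four sound posts, cup, tube and brush look unmoved against the first pictures. I did not measure them numerically.

**Robot:** the arm stood clear of everything, with wrist force near zero.

No check failed. The only disagreement was between the two cameras, which differed by 2–5 mm in x, so I mostly used averaged positions.

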